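# Make up two build kits and exchange the crossed power sources

## Task

Make up the two build kits: the blue tray is for the portable tester and gets the black project box with the grey lid, the 9 V battery and the steel nut; the red tray is for the mains amplifier and gets the finned heat sink, the plug adapter and the black control knob. In each tray the box or heat sink goes in the large end bay, the battery or plug adapter in the middle bay and the nut or knob in the small end bay, everything lying flat on its bay's floor and the same way up as now; the battery and the plug adapter were put in each other's tray, so exchange them. The nut is already right: leave it, the solder spool and the plain black adapter where they are.

Things in the scene. Friction and masses are not known exactly. Their poses are not given: they have to be found in the camera images.
- tray_blue: Blue tray, fixed, 80 (its x) by 233 mm (its y), rim 11 mm high, floor 3 mm up, walls 3 mm. Origin: centre of its underside, z up. Bays in a row along y, each x = -37 to 37: large y = 12.5 to 113.5 (centre 63), middle y = -67.5 to 9.5 (centre -29), small y = -113.5 to -70.5 (centre -92). At the start the plug adapter is in its middle, the nut in its small bay; large bay empty.
- tray_red: Red tray, fixed, 80 (its x) by 233 mm (its y), rim 11 mm high, floor 3 mm up, walls 3 mm. Origin: centre of its underside, z up. Bays in a row along y, each x = -37 to 37: large y = 12.5 to 113.5 (centre 63), middle y = -67.5 to 9.5 (centre -29), small y = -113.5 to -70.5 (centre -92). At the start the battery is in its middle bay; the other bays are empty.
- battery: 9 V block battery, black with an orange end, lying flat: 51 mm (its x) by 26 mm (its y), 18 mm high; the terminals at +x. Origin: centre of its underside, z up. Grasp across the 26 mm. Starts in the red tray's middle bay, its x roughly along the tray's y.
- plug_adapter: Cream three-pin plug adapter on its side: 59 mm (its x, with pins) by 46 mm (its y), 46 mm high. Origin: centre of the underside of this outline, z up; the case reaches from x = -29 to +7 mm, the pins from there to +30. Grasp the case across its 46 mm, 11 mm to the -x side of the origin. Starts in the blue tray's middle bay, its x roughly along the tray's y.
- project_box: Black plastic enclosure with a grey metal lid with a screw in each corner: 58 mm (its x) by 85 mm (its y), 34 mm high (32 mm at the edges). Origin: centre of its underside, z up. Starts on the bench behind the trays.
- heat_sink: Finned bare aluminium heat sink: 42 mm (its x) by 60 mm (its y), 27 mm high. Origin: centre of its underside, z up. Starts on the bench behind the trays.
- knob: Round black control knob with a white pointer line, standing on its skirt: 27 mm across, 19 mm high, a little narrower towards the top. Origin: centre of its underside, z up. Starts on the bench behind the trays.
- nut: Steel hex nut, 22 mm across the flats, 10 mm high, already in the blue tray's small bay. Origin: centre of its underside, z up. Stays there.
- black_adapter: Plain matt black mains adapter body without lid or screws, 45 mm (its x) by 62 mm (its y), 30 mm high; not part of either kit. Origin: centre of its underside, z up. On the bench behind the trays; stays there.
- spool: White solder spool with grey flanges, 52 mm across, 35 mm high, standing on a flange; not part of either kit. Origin: centre of its underside, z up. On the bench behind the trays; stays there.

How it is judged:
By the outcome, as a careful person would: the job done as asked, in the order asked, and still so for the second after the job is handed in, with the robot touching nothing.
It also fails if it takes over 128 s, if anything falls off the work surface, if the arm or the gripper's body presses on something with over 40 N, if the wrist force passes 120 N, or if a joint passes its speed limit or range.

## Robot

A 6-joint arm with a two-finger parallel gripper is mounted at the origin on a cart in front of the work surface, level with it; the furniture and walls round the work are solid. World frame = base frame: x ahead of the robot, y to its left, z up, the work surface at z = 0. Lengths are in m, angles in degrees, forces in N, time in s.
With the tool pointing down it reaches from about 0.25 to 0.775 m from the base axis. Payload 4 kg.
Tool frame: the origin (TCP) lies on the mounting face of the last link; the fingertips stand 173 mm ahead of it and the grasp point (between the pads) lies 155 mm ahead of it; z points along the fingers, y is the line along which they close (so a half turn about z gives the same grasp; the last joint's range is limited). The gripper opens to 85 mm and grips with 20 to 120 N. Pads are 22 mm wide; open, the fingers measure 114 mm over their backs; the gripper's body (76 mm by 85 mm) begins 54 mm behind the grasp point. The pads swing forward as they close: fully open they stand 13 mm farther back than shut.
Start: joints at [64.395, 4.996, 78.535, -0, 96.463, -5.907], TCP at [0.185, 0.518, 0.405] pointing down, gripper open.
Joint ranges: [-177.83, 177.83], [-43.37, 116.18], [15.69, 146.23], [-61.86, 241.86], [9.47, 152.12], [-147.06, 147.06]. Speed limits (degrees/s): [159.86, 159.86, 180, 180, 180, 180].

## Interface

Orientations are given as [roll, pitch, yaw] about the fixed x, y, z axes, in that order (R = Rz(yaw) Ry(pitch) Rx(roll)).
In Python, from bench import env gives the robot as it stands. The module is installed in compiled form; this text tells all that it offers.
- The arm moves only by the tool carry_out, never from a script. Its argument "rows" is a list of rows, each an object of numbers: "tx", "ty", "tz": the shift along the tool's x, y, z in units of 40 mm (1.0 is 40 mm); "spin": the turn about the tool's z in units of 6 degrees (1.0 is 6 degrees); "fingers": the closure, from 0 (fully open) to 1 (shut). In form: [{"tx": .., "ty": .., "tz": .., "spin": .., "fingers": ..}, ...]. A call has 1 to 8 rows; each row is the pose to reach, as a shift and turn from the pose commanded when the call began, along the tool's axes at that moment; what a row does not reach only later rows make up. A row lasts 1/8 s, in which the tool goes at most 62.5 mm and 10.7 degrees, less where a joint would pass 70% of its speed; a pose out of reach is approached as far as the arm can. A call with a gripper value outside its range is refused whole. The fingers move at their own pace and stop on an object; the grip force is fixed at half the most. Time passes only in rows, so rows that repeat a pose let the fingers close. It gives the time, the measured TCP pose, the force, the opening and the grip force at its end, in the units of the state.
- env.get_state(): the state, without advancing time (a new reading comes with each control period).
- env.read_camera(name): name is "scene" or "top" or "wrist"; returns the picture (400x640x3 uint8, red, green, blue); there is no depth.
- env.calibration(name): a dict with "K" (3x3 intrinsics, pixels), "position" and "rotation" of the camera in the world; the wrist camera has in their place "tool_from_camera" (4x4, takes a point from camera to tool coordinates, whose origin is the TCP and whose axes are the flange's). Camera axes: x right, y up, looking along -z (the intrinsics and any distortion apply to the point x, -y, -z); pixel columns grow to the right and rows downward; lengths in m; the calibration is good to about 2 mm. The wrist camera is an equidistant fisheye: a pixel r from the principal point sees the ray r / f radians off the axis. A picture is of the moment at which its call begins: read the wrist's pose just before it. calibration takes no time and is no camera call.
- env.sign_off(): hands the job in; it is judged then, once.
The state is a dict: "time": time; "joint_pos": joint angles; "dq": joint speeds; "effort": joint torques, N m; "tool_pos": TCP position; "tcp_rot": TCP orientation; "force": force on the tool from outside, world axes, zero at the start; "torque": the same for the moment, N m; "grip_width": finger opening in m; "finger_force": force on a finger pad.
Only numpy, scipy, OpenCV 4.12 (cv2) and the standard library are available. Lean on these libraries where they do the work, as an engineer would, in place of code of your own. Each camera call takes 0.05 s, during which the arm holds its last target. There are 200 camera calls.

## Working session

There is one attempt and no reset: what is moved stays moved. The work goes in short steps, Python scripts to look and compute and a tool call to move; the robot and the scene stay as the last step left them, time stands still between calls to the robot, and variables do not carry over. Pictures are saved under pics/ and viewed, at most 14 in all, crops included, and the job is handed in when it is done.

Besides the shell and the picture viewer there is one more tool, called after "Request:" by a JSON object that holds its "op" and its "data". carry_out: Moves the arm, as the interface text tells. Its arguments: {"type":"object","properties":{"rows":{"type":"array"}},"required":["rows"]}

```bash
mkdir -p pics
python3 - <<'E'
from bench import env
import cv2, numpy as np
for n in ("top","scene"):
    cv2.imwrite(f"pics/{n}0.png", env.read_camera(n)[:,:,::-1])
for n in ("top","scene","wrist"):
    print(n, env.calibration(n))
s=env.get_state(); print(s['time'],s['tool_pos'],s['tcp_rot'],s['grip_width'])
E
```

```text
top {'K': array([[409.18262975,   0.        , 318.39721053],
       [  0.        , 409.18262975, 201.72922604],
       [  0.        ,   0.        ,   1.        ]]), 'position': array([ 0.33765346, -0.00339193,  1.08235189]), 'rotation': array([ 11.59692041,  -0.34521542, -84.0540606 ])}
scene {'K': array([[419.05757591,   0.        , 322.01548836],
       [  0.        , 419.05757591, 194.70820226],
       [  0.        ,   0.        ,   1.        ]]), 'position': array([ 0.16571816, -0.62629575,  0.5700544 ]), 'rotation': array([ 54.04273728,   0.82618388, -31.20382442])}
wrist {'K': array([[309.70691629,   0.        , 312.79519211],
       [  0.        , 309.70691629, 202.64088466],
       [  0.        ,   0.        ,   1.        ]]), 'tool_from_camera': array([[ 1.21646848e-04,  9.64223021e-01,  2.65092345e-01,
         6.78112440e-02],
       [ 9.99999890e-01,  2.97798420e-06, -4.69716602e-04,
        -6.54732104e-04],
       [-4.53701002e-04,  2.65092373e-01, -9.64222914e-01,
         3.08169389e-02],
       [ 0.00000000e+00,  0.00000000e+00,  0.00000000e+00,
         1.00000000e+00]])}
0.1 [0.18533734 0.51773115 0.40364473] [-1.79885751e+02 -1.07874641e-02  1.60300699e+02] 0.08521261808388145
```

View pics/top0.png

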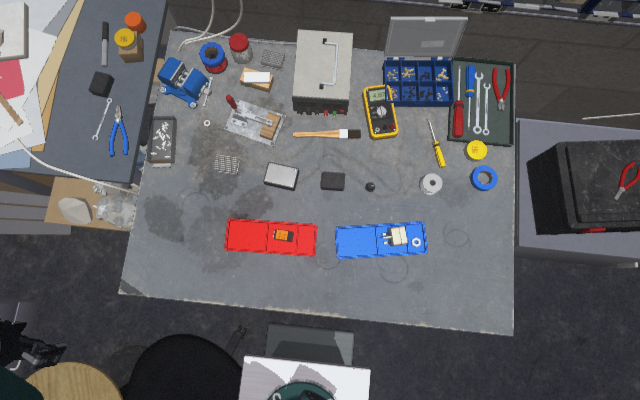

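View pics/scene0.png

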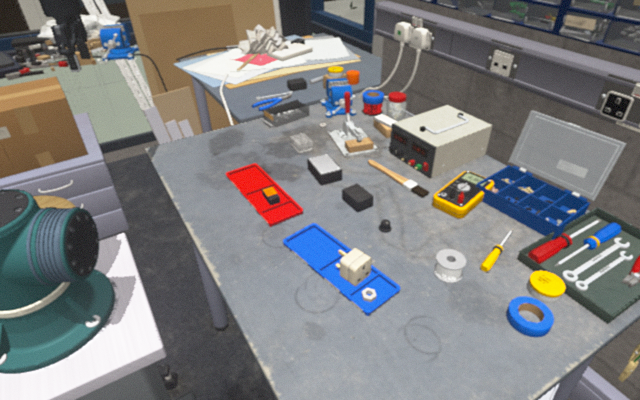

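```bash
cat > h.py <<'E'
from bench import env
import cv2, numpy as np
from scipy.spatial.transform import Rotation as R
def rot(rpy): return R.from_euler('xyz',rpy,degrees=True).as_matrix()
def rays(name,px,st=None):
    c=env.calibration(name); K=c['K']; px=np.atleast_2d(px).astype(float)
    u=(px[:,0]-K[0,2])/K[0,0]; v=(px[:,1]-K[1,2])/K[1,1]
    if name!='wrist':
        d=np.c_[u,-v,-np.ones(len(u))]; return np.array(c['position']), d@rot(c['rotation']).T
    r=np.hypot(u,v)+1e-12; s=np.sin(r)/r
    d=np.c_[u*s,-v*s,-np.cos(r)]
    T=c['tool_from_camera']; W=rot(st['tcp_rot'])
    return W@T[:3,3]+st['tool_pos'], d@T[:3,:3].T@W.T
def plane(name,px,z,st=None):
    o,d=rays(name,px,st); return (o+d*((z-o[2])/d[:,2])[:,None])[:,:2]
def topix(name,P,st=None):
    # world -> pixel
    c=env.calibration(name);K=c['K'];P=np.atleast_2d(P)
    if name=='wrist':
        T=c['tool_from_camera'];W=rot(st['tcp_rot'])
        q=((P-st['tool_pos'])@W-T[:3,3])@T[:3,:3]
        a=np.arctan2(np.hypot(q[:,0],q[:,1]),-q[:,2]);k=a/np.hypot(q[:,0],q[:,1])
        u,v=q[:,0]*k,-q[:,1]*k
    else:
        q=(P-c['position'])@rot(c['rotation']); u,v=q[:,0]/-q[:,2],q[:,1]/q[:,2]
    return np.c_[u*K[0,0]+K[0,2],v*K[1,1]+K[1,2]]
def rectify(name,img,st,z,cx,cy,w,h,mm=0.5):
    # metric picture of plane z: right = -y, up = +x
    n,m=int(w*1000/mm),int(h*1000/mm)
    j,i=np.meshgrid(np.arange(n),np.arange(m))
    X=cx+h/2-i*mm/1000; Y=cy+w/2-j*mm/1000
    p=topix(name,np.c_[X.ravel(),Y.ravel(),np.full(X.size,z)],st).reshape(m,n,2).astype(np.float32)
    return cv2.remap(img,p[...,0],p[...,1],cv2.INTER_LINEAR)
def rect(P):
    # min-area rect of metric points (m): centre, sizes mm, long axis angle deg
    (c,s,a)=cv2.minAreaRect((np.asarray(P)*1000).astype(np.float32))
    if s[0]<s[1]: a+=90; s=s[::-1]
    return np.round(c,1),np.round(s,1),round((a+90)%180-90,1)
def rel(x,y,z,yaw,st=None):
    st=st or env.get_state()
    d=rot(st['tcp_rot']).T@(np.array([x,y,z])-st['tool_pos'])/0.04
    cur=st['tcp_rot'][2]; dy=(yaw-cur+90)%180-90   # nearest half-turn
    print('t',np.round(d,2),'spin',round(-dy/6,2),'j6',round(st['joint_pos'][5],1),'dyaw',round(dy,1))
E
python3 - <<'E'
from h import *
im=cv2.imread('pics/top0.png'); hsv=cv2.cvtColor(im,cv2.COLOR_BGR2HSV)
for n,m,(a,b,c,d) in (('red',cv2.inRange(hsv,(0,150,80),(6,255,255))|cv2.inRange(hsv,(174,150,80),(180,255,255)),(215,325,210,265)),('blue',cv2.inRange(hsv,(100,130,80),(125,255,255)),(328,435,215,265))):
    k=np.zeros_like(m);k[c:d,a:b]=m[c:d,a:b]
    p=np.argwhere(k>0)[:,::-1]
    print(n,rect(plane('top',p,0.011)))
for n,p,z in (('box',(281,175),.034),('adapter',(332,181),.03),('knob',(370,187),.019),('spool',(431,183),.035),('sink',(227,163),.027),('battery',(284,236),.02),('plug',(395,237),.049),('nut',(417,242),.013)):
    print(n,plane('top',p,z).round(3))
crop=im[130:280,190:460]; cv2.imwrite('pics/crop0.png',cv2.resize(crop,None,fx=2.95,fy=2.95,interpolation=cv2.INTER_CUBIC))
E
```

```text
red (array([450.7, 128.1]), array([237.7,  84.7]), -88.1)
blue (array([ 472.8, -160.2]), array([237.7,  85.2]), -80.5)
box [[0.614 0.119]]
adapter [[ 0.613 -0.017]]
knob [[ 0.61 -0.12]]
spool [[ 0.634 -0.278]]
sink [[0.633 0.267]]
battery [[0.455 0.092]]
plug [[ 0.479 -0.19 ]]
nut [[ 0.477 -0.255]]
```

View pics/crop0.png

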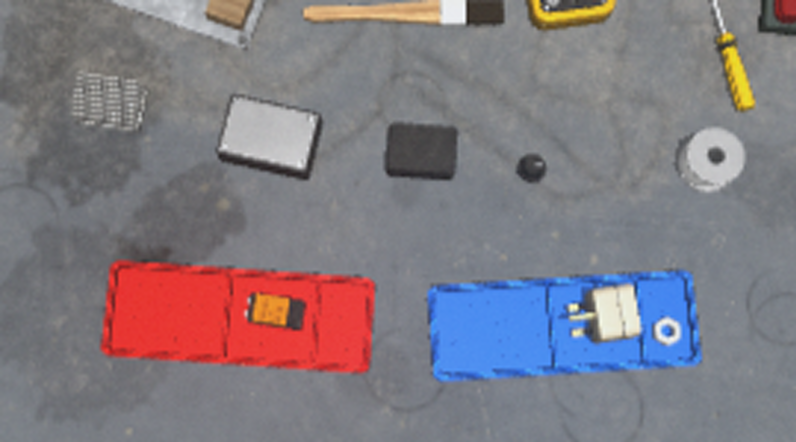

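```bash
python3 -c "
from h import *
rel(0.54,0.16,0.40,90)"
```

```text
t [-11.36  -5.43   0.1 ] spin 11.72 j6 -5.9 dyaw -70.3
```

Request:
{"op": "carry_out", "data": {"rows": [{"tx": -11.36,"ty": -5.43,"tz": 0.1,"spin": 11.72,"fingers": 0},{"tx": -11.36,"ty": -5.43,"tz": 0.1,"spin": 11.72,"fingers": 0},{"tx": -11.36,"ty": -5.43,"tz": 0.1,"spin": 11.72,"fingers": 0},{"tx": -11.36,"ty": -5.43,"tz": 0.1,"spin": 11.72,"fingers": 0},{"tx": -11.36,"ty": -5.43,"tz": 0.1,"spin": 11.72,"fingers": 0},{"tx": -11.36,"ty": -5.43,"tz": 0.1,"spin": 11.72,"fingers": 0},{"tx": -11.36,"ty": -5.43,"tz": 0.1,"spin": 11.72,"fingers": 0},{"tx": -11.36,"ty": -5.43,"tz": 0.1,"spin": 11.72,"fingers": 0}]}}

```text
time: 1.1
tool_pos: [0.5385, 0.161, 0.4002]
tcp_rot: [-180.0, -0.0, 89.9]
force: [0.6, 0.3, -0.5]
grip_width: 0.0852
finger_force: 0.0
```

Request:
{"op": "carry_out", "data": {"rows": [{"fingers": 0},{"fingers": 0}]}}

```text
$.rows[0]: bad value
```

Run:
```python
from h import *
import pickle
st=env.get_state(); im=env.read_camera('wrist')[:,:,::-1].copy()
print(st['time'],st['tool_pos'],st['tcp_rot'],st['joint_pos'].round(1) if hasattr(st['joint_pos'],'round') else st['joint_pos'])
cv2.imwrite('pics/w1.png',im); pickle.dump(st,open('w1.pkl','wb'))
cv2.imwrite('pics/w1r.png',rectify('wrist',im,st,0.02,.53,.16,.40,.30,.5))
```

```text
1.1 [0.53847787 0.16104956 0.40020306] [-1.79958815e+02 -1.58577247e-02  8.99424925e+01] [10.9  6.6 77.3  0.  96.1 10.9]
```

View pics/w1r.png

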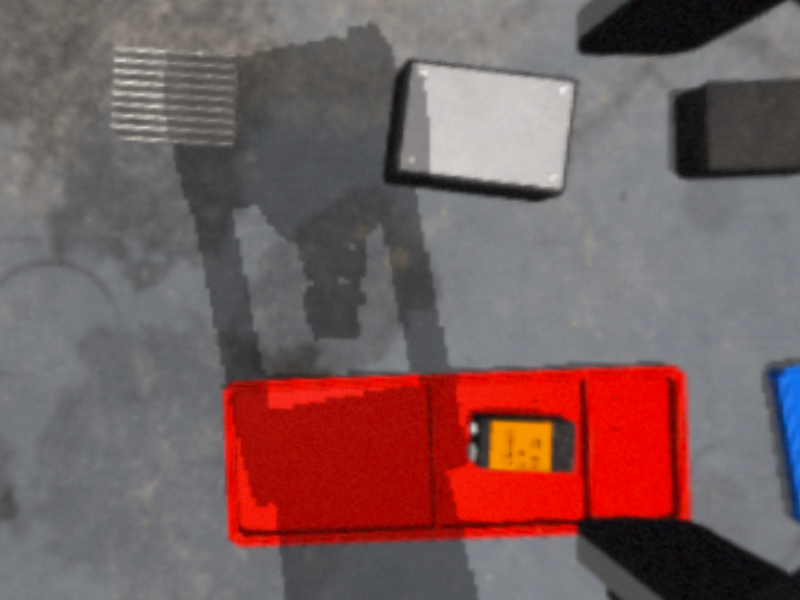

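```bash
cat >> h.py <<'E'
def reproj(px,z0,cx,cy,w,h,z,st,mm=0.5):
    # points in a rectified picture of plane z0 -> world xy at height z
    px=np.atleast_2d(px).astype(float)
    P=np.c_[cx+h/2-px[:,1]*mm/1000, cy+w/2-px[:,0]*mm/1000, np.full(len(px),z0)]
    return plane('wrist',topix('wrist',P,st),z,st)
def bay(t,y):
    x,yy,a=t; a=np.radians(a); return x-y*np.sin(a), yy+y*np.cos(a)
E
python3 - <<'E'
from h import *
import pickle
st=pickle.load(open('w1.pkl','rb'))
f=lambda p,z: reproj(p,.02,.53,.16,.40,.30,z,st)
for n,p,z in (('sink',[(113,48),(237,55),(235,146),(111,141)],.027),('box',[(412,62),(577,80),(562,192),(398,172)],.033),('red',[(225,383),(685,367),(230,545),(691,520)],.011),('batt',[(475,413),(573,418),(573,472),(471,467)],.02)):
    P=f(p,z); print(n,P.mean(0).round(4),rect(P))
# red by mask
im=cv2.imread('pics/w1.png');hsv=cv2.cvtColor(im,cv2.COLOR_BGR2HSV)
m=cv2.inRange(hsv,(0,150,60),(6,255,255))|cv2.inRange(hsv,(174,150,60),(180,255,255))
n,l,s,c=cv2.connectedComponentsWithStats(m); k=1+s[1:,4].argmax()
print('red',rect(plane('wrist',np.argwhere(l==k)[:,::-1],.011,st)))
rel(.632,.268,.27,86.7)
E
```

```text
sink [0.6294 0.2721] (array([629.6, 272.1]), array([61.7, 45.6]), 87.7)
box [0.6138 0.1205] (array([614.1, 120.4]), array([80.2, 54.4]), 83.0)
red [0.4509 0.1286] (array([449.8, 128.6]), array([236.7,  83.1]), -88.0)
batt [0.4587 0.0985] (array([458.8,  98.3]), array([51.1, 27.1]), 87.2)
red (array([450.3, 129.4]), array([237.7,  86.1]), -87.9)
t [2.85 2.2  3.22] spin 0.47 j6 10.8 dyaw -2.8
```

```bash
python3 -c "
from h import *
s=env.get_state();print(s['time'],s['tool_pos'],s['tcp_rot'],s['dq'])
rel(.630,.2715,.184,87)"
```

```text
1.15 [0.54272632 0.15559114 0.3990974 ] [179.84039689   0.35681942  89.52925208] [ 4.01822286 -2.24672953  4.12038513  2.6562883   3.11038674  7.99197457]
t [2.95 2.14 5.37] spin 0.42 j6 10.8 dyaw -2.5
```

Request:
{"op": "carry_out", "data": {"rows": [{"tx": 2.79,"ty": 2.25,"tz": 2.5,"spin": 0.5,"fingers": 0},{"tx": 2.79,"ty": 2.25,"tz": 4.0,"spin": 0.5,"fingers": 0},{"tx": 2.79,"ty": 2.25,"tz": 4.0,"spin": 0.5,"fingers": 0},{"tx": 2.79,"ty": 2.25,"tz": 4.0,"spin": 0.5,"fingers": 0},{"tx": 2.79,"ty": 2.25,"tz": 4.0,"spin": 0.5,"fingers": 0}]}}

```text
time: 1.78
tool_pos: [0.6266, 0.2751, 0.2359]
tcp_rot: [-179.6, 0.2, 87.1]
force: [0.8, 0.3, 0.1]
grip_width: 0.0857
finger_force: 0.0
```

Run:
```python
from h import *
s=env.get_state();print(s['time'],s['tool_pos'],s['tcp_rot'],s['dq'])
im=env.read_camera('wrist')[:,:,::-1].copy()
cv2.imwrite('pics/w2.png',np.hstack([rectify('wrist',im,s,.027,.630,.2715,.2,.2,.5),rectify('wrist',im,s,.033,.614,.12,.2,.2,.5)]))
```

```text
1.775 [0.62657481 0.27505674 0.23590018] [-1.79554046e+02  1.75023858e-01  8.70587269e+01] [-0.92755537 -4.13080865 -1.83849137 -0.52630401  0.97331938 -0.2384024 ]
```

View pics/w2.png

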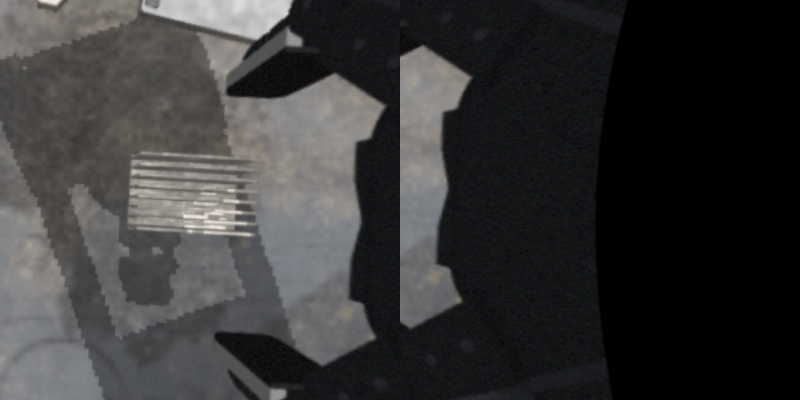

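Request:
{"op": "carry_out", "data": {"rows": [{"tx": 0.06,"ty": 0.07,"tz": 0.7,"spin": 0,"fingers": 0},{"tx": 0.06,"ty": 0.07,"tz": 1.4,"spin": 0,"fingers": 0},{"tx": 0.06,"ty": 0.07,"tz": 1.4,"spin": 0,"fingers": 0},{"tx": 0.06,"ty": 0.07,"tz": 1.4,"spin": 0,"fingers": 1},{"tx": 0.06,"ty": 0.07,"tz": 1.4,"spin": 0,"fingers": 1},{"tx": 0.06,"ty": 0.07,"tz": 1.4,"spin": 0,"fingers": 1},{"tx": 0.06,"ty": 0.07,"tz": 1.4,"spin": 0,"fingers": 1},{"tx": 0.06,"ty": 0.07,"tz": 1.4,"spin": 0,"fingers": 1}]}}

```text
time: 2.82
tool_pos: [0.6312, 0.2768, 0.1877]
tcp_rot: [179.7, -0.1, 87.0]
force: [-0.5, -1.8, 6.1]
grip_width: 0.04
finger_force: 62.9
```

Request:
{"op": "carry_out", "data": {"rows": [{"tx": 0,"ty": 0,"tz": -1.0,"spin": 0,"fingers": 1},{"tx": 0,"ty": 0,"tz": -1.5,"spin": 0,"fingers": 1},{"tx": -1.0,"ty": -1.5,"tz": -1.5,"spin": -0.83,"fingers": 1},{"tx": -1.8,"ty": -3.0,"tz": -1.5,"spin": -0.83,"fingers": 1},{"tx": -2.33,"ty": -4.48,"tz": -1.5,"spin": -0.83,"fingers": 1},{"tx": -2.33,"ty": -4.48,"tz": -1.5,"spin": -0.83,"fingers": 1},{"tx": -2.33,"ty": -4.48,"tz": -1.5,"spin": -0.83,"fingers": 1},{"tx": -2.33,"ty": -4.48,"tz": -1.5,"spin": -0.83,"fingers": 1}]}}

```text
time: 3.82
tool_pos: [0.4481, 0.1934, 0.2458]
tcp_rot: [179.8, -0.1, 92.0]
force: [0.1, -0.7, -0.3]
grip_width: 0.0402
finger_force: 62.1
```

Request:
{"op": "carry_out", "data": {"rows": [{"tx": 0,"ty": 0,"tz": 0,"spin": 0,"fingers": 1},{"tx": 0,"ty": 0,"tz": 0,"spin": 0,"fingers": 1}]}}

```text
time: 4.08
tool_pos: [0.4474, 0.1932, 0.2447]
tcp_rot: [180.0, -0.0, 92.0]
force: [-0.2, 0.3, -0.7]
grip_width: 0.0404
finger_force: 62.1
```

Run:
```python
from h import *
s=env.get_state();print(s['time'],s['tool_pos'],s['tcp_rot'],s['dq'])
im=env.read_camera('wrist')[:,:,::-1].copy()
cv2.imwrite('pics/w3.png',np.hstack([im,cv2.resize(rectify('wrist',im,s,.011,.45,.17,.4,.25,.5),(640,400))])[:,:,:][::1])
rel(.4483,.192,.189,92)
```

```text
4.075 [0.44742705 0.19323004 0.24474937] [ 1.79988271e+02 -4.59029560e-03  9.19626197e+01] [ 0.01653056 -0.29585278  0.57261315 -0.00481324  0.16805149 -0.04245463]
t [-0.03  0.03  1.39] spin -0.01 j6 14.7 dyaw 0.0
```

Request:
{"op": "carry_out", "data": {"rows": [{"tx": -0.03,"ty": 0.03,"tz": 0.8,"spin": 0,"fingers": 1},{"tx": -0.03,"ty": 0.03,"tz": 1.36,"spin": 0,"fingers": 1},{"tx": -0.03,"ty": 0.03,"tz": 1.36,"spin": 0,"fingers": 1},{"tx": -0.03,"ty": 0.03,"tz": 1.36,"spin": 0,"fingers": 1},{"tx": -0.03,"ty": 0.03,"tz": 1.36,"spin": 0,"fingers": 0},{"tx": -0.03,"ty": 0.03,"tz": 1.36,"spin": 0,"fingers": 0},{"tx": -0.03,"ty": 0.03,"tz": 1.36,"spin": 0,"fingers": 0},{"tx": -0.03,"ty": 0.03,"tz": 0,"spin": 0,"fingers": 0}]}}

```text
time: 5.12
tool_pos: [0.4458, 0.1912, 0.2406]
tcp_rot: [-179.3, 0.2, 92.0]
force: [0.7, 0.1, -0.5]
grip_width: 0.0852
finger_force: 0.0
```

Run:
```python
from h import *
s=env.get_state();print(s['time'],s['tool_pos'],s['grip_width'])
rel(.614,.1205,.245,83)
```

```text
5.125 [0.44580141 0.19117267 0.24059318] 0.08522815232786475
t [-1.91  4.14 -0.15] spin 1.49 j6 14.6 dyaw -9.0
```

Request:
{"op": "carry_out", "data": {"rows": [{"tx": -0.6,"ty": 1.5,"tz": -0.3,"spin": 1.49,"fingers": 0},{"tx": -1.3,"ty": 3.0,"tz": -0.3,"spin": 1.49,"fingers": 0},{"tx": -1.92,"ty": 4.17,"tz": -0.3,"spin": 1.49,"fingers": 0},{"tx": -1.92,"ty": 4.17,"tz": -0.3,"spin": 1.49,"fingers": 0},{"tx": -1.92,"ty": 4.17,"tz": -0.3,"spin": 1.49,"fingers": 0},{"tx": -1.92,"ty": 4.17,"tz": -0.3,"spin": 1.49,"fingers": 0}]}}

```text
time: 5.88
tool_pos: [0.616, 0.1216, 0.257]
tcp_rot: [-180.0, -0.0, 83.1]
force: [0.8, -0.7, 0.3]
grip_width: 0.0856
finger_force: 0.0
```

Run:
```python
from h import *
s=env.get_state();print(s['time'],s['tool_pos'],s['tcp_rot'])
im=env.read_camera('wrist')[:,:,::-1].copy()
cv2.imwrite('pics/w3.png',np.hstack([rectify('wrist',im,s,.033,.614,.1205,.2,.2,.5),rectify('wrist',im,s,.011,.45,.169,.2,.2,.5)]))
```

```text
5.875 [0.61599517 0.12156004 0.25698185] [-1.79978269e+02 -1.45313386e-02  8.30915295e+01]
```

View pics/w3.png

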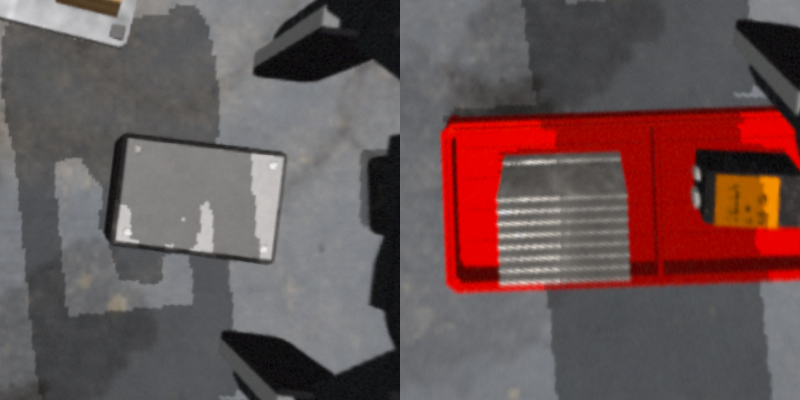

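Request:
{"op": "carry_out", "data": {"rows": [{"tx": -0.03,"ty": 0,"tz": 0.9,"spin": 0,"fingers": 0},{"tx": -0.03,"ty": 0,"tz": 1.78,"spin": 0,"fingers": 0},{"tx": -0.03,"ty": 0,"tz": 1.78,"spin": 0,"fingers": 0},{"tx": -0.03,"ty": 0,"tz": 1.78,"spin": 0,"fingers": 1},{"tx": -0.03,"ty": 0,"tz": 1.78,"spin": 0,"fingers": 1},{"tx": -0.03,"ty": 0,"tz": 1.78,"spin": 0,"fingers": 1},{"tx": -0.03,"ty": 0,"tz": 1.78,"spin": 0,"fingers": 1}]}}

```text
time: 6.8
tool_pos: [0.618, 0.1198, 0.1888]
tcp_rot: [179.7, -0.1, 83.0]
force: [0.4, -0.1, 7.1]
grip_width: 0.0561
finger_force: 67.8
```

Run:
```python
from h import *
print(bay((.4728,-.1602,9.5),63))
rel(.4624,-.0981,.245,99.5)
```

```text
(np.float64(-9.925199169222692), np.float64(61.975792896845576))
t [-5.88 -3.19 -1.43] spin -2.75 j6 12.8 dyaw 16.5
```

Request:
{"op": "carry_out", "data": {"rows": [{"tx": 0,"ty": 0,"tz": -1.0,"spin": 0,"fingers": 1},{"tx": 0,"ty": 0,"tz": -1.7,"spin": 0,"fingers": 1},{"tx": -1.5,"ty": -0.8,"tz": -1.7,"spin": -1.0,"fingers": 1},{"tx": -3.0,"ty": -1.6,"tz": -1.7,"spin": -2.0,"fingers": 1},{"tx": -4.5,"ty": -2.4,"tz": -1.7,"spin": -2.75,"fingers": 1},{"tx": -5.86,"ty": -3.17,"tz": -1.7,"spin": -2.75,"fingers": 1},{"tx": -5.86,"ty": -3.17,"tz": -1.7,"spin": -2.75,"fingers": 1},{"tx": -5.86,"ty": -3.17,"tz": -1.7,"spin": -2.75,"fingers": 1}]}}

```text
time: 7.8
tool_pos: [0.4624, -0.0982, 0.254]
tcp_rot: [179.9, -0.0, 99.4]
force: [0.4, 0.1, -0.3]
grip_width: 0.0563
finger_force: 66.9
```

Request:
{"op": "carry_out", "data": {"rows": [{"tx": 0,"ty": 0,"tz": 0,"spin": 0,"fingers": 1},{"tx": 0,"ty": 0,"tz": 0,"spin": 0,"fingers": 1}]}}

```text
time: 8.05
tool_pos: [0.4634, -0.0967, 0.2535]
tcp_rot: [180.0, -0.0, 99.6]
force: [-1.0, -0.5, -0.7]
grip_width: 0.0563
finger_force: 66.9
```

Run:
```python
from h import *
s=env.get_state();print(s['time'],s['tool_pos'],s['tcp_rot'])
im=env.read_camera('wrist')[:,:,::-1].copy()
cv2.imwrite('pics/w4.png',im)
t=env.read_camera('top')[:,:,::-1]
cv2.imwrite('pics/w4b.png',np.vstack([rectify('wrist',im,s,.011,.47,-.098,.36,.2,.5),cv2.resize(t[200:290,300:480],(720,360))]))
rel(.4624,-.0981,.192,99.5)
```

```text
8.05 [ 0.46341132 -0.09666329  0.25352926] [ 1.79980677e+02 -2.20763859e-02  9.96405298e+01]
t [-0.03 -0.03  1.54] spin 0.02 j6 -28.3 dyaw -0.1
```

View pics/w4b.png

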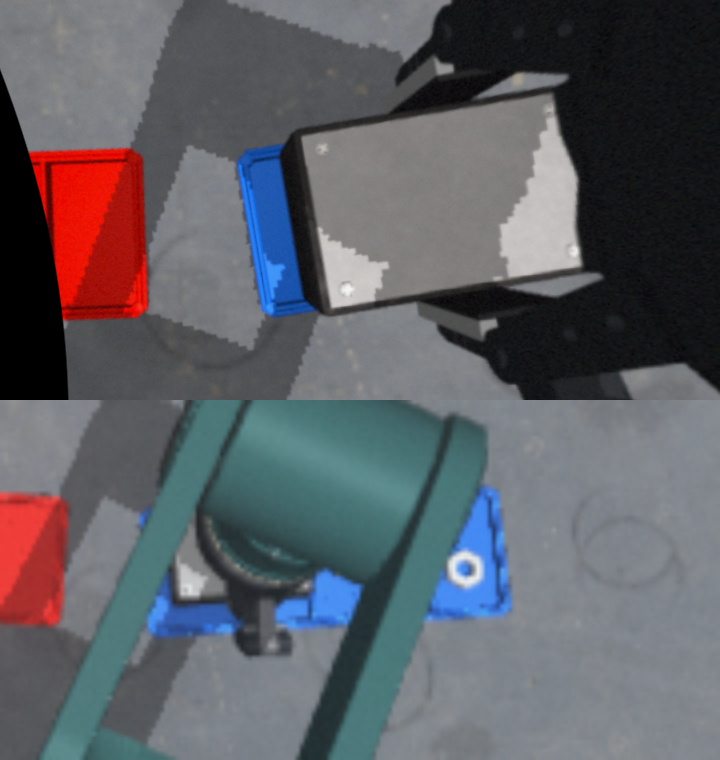

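Request:
{"op": "carry_out", "data": {"rows": [{"tx": -0.02,"ty": -0.05,"tz": 0.8,"spin": 0,"fingers": 1},{"tx": -0.02,"ty": -0.05,"tz": 1.4,"spin": 0,"fingers": 1},{"tx": -0.02,"ty": -0.05,"tz": 1.56,"spin": 0,"fingers": 1},{"tx": -0.02,"ty": -0.05,"tz": 1.56,"spin": 0,"fingers": 1},{"tx": -0.02,"ty": -0.05,"tz": 1.56,"spin": 0,"fingers": 0},{"tx": -0.02,"ty": -0.05,"tz": 1.56,"spin": 0,"fingers": 0},{"tx": -0.02,"ty": -0.05,"tz": 1.56,"spin": 0,"fingers": 0},{"tx": -0.02,"ty": -0.05,"tz": 0,"spin": 0,"fingers": 0}]}}

```text
time: 9.15
tool_pos: [0.4585, -0.0981, 0.2485]
tcp_rot: [-179.3, -0.4, 99.5]
force: [0.7, 0.4, 0.4]
grip_width: 0.0854
finger_force: 0.0
```

Run:
```python
from h import *
s=env.get_state();print(s['time'],s['tool_pos'],s['grip_width'])
rel(.608,-.12,.245,90)
```

```text
9.15 [ 0.45851712 -0.09807602  0.24852216] 0.08540145821364747
t [-1.16  3.6   0.04] spin 1.59 j6 -28.5 dyaw -9.5
```

Request:
{"op": "carry_out", "data": {"rows": [{"tx": -0.4,"ty": 1.5,"tz": 0,"spin": 1.58,"fingers": 0},{"tx": -0.8,"ty": 2.8,"tz": 0,"spin": 1.58,"fingers": 0},{"tx": -1.14,"ty": 3.54,"tz": 0,"spin": 1.58,"fingers": 0},{"tx": -1.14,"ty": 3.54,"tz": 0,"spin": 1.58,"fingers": 0},{"tx": -1.14,"ty": 3.54,"tz": 0,"spin": 1.58,"fingers": 0},{"tx": -1.14,"ty": 3.54,"tz": 0,"spin": 1.58,"fingers": 0}]}}

```text
time: 9.9
tool_pos: [0.6071, -0.1201, 0.2535]
tcp_rot: [-180.0, -0.0, 90.0]
force: [-0.2, -0.3, 0.0]
grip_width: 0.0853
finger_force: 0.0
```

Run:
```python
from h import *
s=env.get_state();print(s['time'],s['tool_pos'],s['tcp_rot'])
im=env.read_camera('wrist')[:,:,::-1].copy()
cv2.imwrite('pics/w5.png',im)
a=rectify('wrist',im,s,.015,.608,-.12,.2,.2,.5);b=rectify('wrist',im,s,.011,.47,-.12,.2,.2,.5)
cv2.imwrite('pics/w5b.png',np.hstack([a,b]))
```

```text
9.9 [ 0.60706142 -0.12014081  0.25350069] [-1.79958954e+02 -1.79406803e-02  9.00382491e+01]
```

View pics/w5b.png

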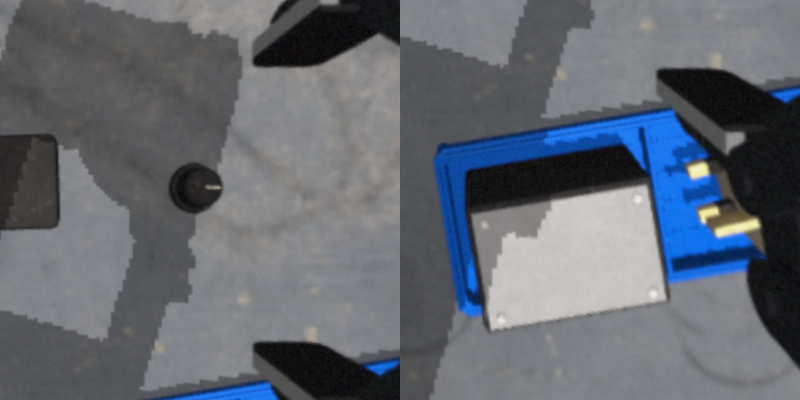

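Request:
{"op": "carry_out", "data": {"rows": [{"tx": -0.02,"ty": 0.17,"tz": 0.9,"spin": 0,"fingers": 0.4},{"tx": -0.02,"ty": 0.17,"tz": 1.7,"spin": 0,"fingers": 0.4},{"tx": -0.02,"ty": 0.17,"tz": 1.91,"spin": 0,"fingers": 0.4},{"tx": -0.02,"ty": 0.17,"tz": 1.91,"spin": 0,"fingers": 0.4},{"tx": -0.02,"ty": 0.17,"tz": 1.91,"spin": 0,"fingers": 1},{"tx": -0.02,"ty": 0.17,"tz": 1.91,"spin": 0,"fingers": 1},{"tx": -0.02,"ty": 0.17,"tz": 1.91,"spin": 0,"fingers": 1},{"tx": -0.02,"ty": 0.17,"tz": 1.91,"spin": 0,"fingers": 1}]}}

```text
time: 10.95
tool_pos: [0.6155, -0.1214, 0.1795]
tcp_rot: [179.8, 0.1, 90.0]
force: [-0.4, 0.6, 6.5]
grip_width: 0.0192
finger_force: 57.3
```

Run:
```python
from h import *
s=env.get_state();print(s['time'],s['tool_pos'],s['grip_width'])
b=bay((.4505,.129,2),-.092);print(b)
rel(*b,.26,92)
```

```text
10.95 [ 0.6155181  -0.12135357  0.17949043] 0.0191605541933974
(np.float64(0.4537107536966301), np.float64(0.03705604391424319))
t [ 3.96 -4.03 -2.03] spin -0.33 j6 -16.4 dyaw 2.0
```

Request:
{"op": "carry_out", "data": {"rows": [{"tx": 0,"ty": 0,"tz": -1.0,"spin": 0,"fingers": 1},{"tx": 0,"ty": 0,"tz": -2.0,"spin": 0,"fingers": 1},{"tx": 1.0,"ty": -1.0,"tz": -2.0,"spin": -0.33,"fingers": 1},{"tx": 2.0,"ty": -2.0,"tz": -2.0,"spin": -0.33,"fingers": 1},{"tx": 3.0,"ty": -3.0,"tz": -2.0,"spin": -0.33,"fingers": 1},{"tx": 3.95,"ty": -4.03,"tz": -2.0,"spin": -0.33,"fingers": 1},{"tx": 3.95,"ty": -4.03,"tz": -2.0,"spin": -0.33,"fingers": 1},{"tx": 3.95,"ty": -4.03,"tz": -2.0,"spin": -0.33,"fingers": 1}]}}

```text
time: 11.95
tool_pos: [0.4538, 0.0367, 0.2577]
tcp_rot: [179.9, 0.0, 92.1]
force: [0.5, 0.3, -0.8]
grip_width: 0.0191
finger_force: 56.8
```

Request:
{"op": "carry_out", "data": {"rows": [{"tx": 0,"ty": 0,"tz": 0,"spin": 0,"fingers": 1},{"tx": 0,"ty": 0,"tz": 0,"spin": 0,"fingers": 1}]}}

```text
time: 12.2
tool_pos: [0.4543, 0.036, 0.2572]
tcp_rot: [180.0, 0.0, 91.9]
force: [0.1, -1.4, 0.6]
grip_width: 0.019
finger_force: 56.8
```

Run:
```python
from h import *
s=env.get_state();print(s['time'],s['tool_pos'],s['tcp_rot'],s['grip_width'])
im=env.read_camera('wrist')[:,:,::-1].copy()
cv2.imwrite('pics/w6.png',im)
cv2.imwrite('pics/w6b.png',rectify('wrist',im,s,.011,.45,.09,.3,.2,.5))
rel(.4537,.037,.1825,92)
```

```text
12.2 [0.45426082 0.03601177 0.25720797] [1.79988486e+02 2.23732598e-03 9.19446963e+01] 0.019030852122403664
t [ 0.02 -0.01  1.86] spin -0.01 j6 -4.5 dyaw 0.1
```

View pics/w6b.png

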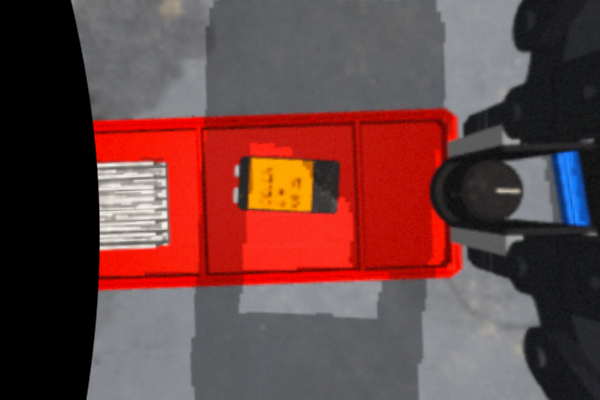

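Request:
{"op": "carry_out", "data": {"rows": [{"tx": 0.03,"ty": -0.03,"tz": 1.0,"spin": 0,"fingers": 1},{"tx": 0.03,"ty": -0.03,"tz": 1.8,"spin": 0,"fingers": 1},{"tx": 0.03,"ty": -0.03,"tz": 1.88,"spin": 0,"fingers": 1},{"tx": 0.03,"ty": -0.03,"tz": 1.88,"spin": 0,"fingers": 1},{"tx": 0.03,"ty": -0.03,"tz": 1.88,"spin": 0,"fingers": 0.6},{"tx": 0.03,"ty": -0.03,"tz": 1.88,"spin": 0,"fingers": 0.6},{"tx": 0.03,"ty": -0.03,"tz": 1.88,"spin": 0,"fingers": 0.6},{"tx": 0.03,"ty": -0.03,"tz": 0,"spin": 0,"fingers": 0.6}]}}

```text
time: 13.25
tool_pos: [0.4498, 0.038, 0.24]
tcp_rot: [-179.2, -0.1, 92.0]
force: [1.5, -0.0, 1.6]
grip_width: 0.0343
finger_force: 0.0
```

Run:
```python
from h import *
import pickle
s=env.get_state();print(s['time'],s['tool_pos'],s['grip_width'])
im=cv2.imread('pics/w6.png')
s2=dict(s); s2['tool_pos']=np.array([0.45426082,0.03601177,0.25720797]); s2['tcp_rot']=[179.988,.002,91.945]
P=reproj([(243,157),(339,161),(336,213),(240,210)],.011,.45,.09,.3,.2,.02,s2);print(P.mean(0),rect(P))
rel(.4555,.0995,.245,87.3)
```

```text
13.25 [0.44977518 0.03797237 0.24000098] 0.034316091996040105
[0.45712115 0.09556728] (array([457. ,  95.6]), array([46.4, 25.4]), 87.6)
t [ 1.53  0.2  -0.13] spin 0.79 j6 -4.4 dyaw -4.7
```

Request:
{"op": "carry_out", "data": {"rows": [{"tx": 1.51,"ty": 0.15,"tz": 0,"spin": 0.75,"fingers": 0.5},{"tx": 1.51,"ty": 0.15,"tz": 0.2,"spin": 0.75,"fingers": 0.5},{"tx": 1.51,"ty": 0.15,"tz": 0.5,"spin": 0.75,"fingers": 0.5},{"tx": 1.51,"ty": 0.15,"tz": 0.8,"spin": 0.75,"fingers": 0.5},{"tx": 1.51,"ty": 0.15,"tz": 1.1,"spin": 0.75,"fingers": 0.5}]}}

```text
time: 13.88
tool_pos: [0.4557, 0.0976, 0.1988]
tcp_rot: [-179.9, 0.0, 87.4]
force: [0.7, 0.6, -0.1]
grip_width: 0.0427
finger_force: 0.0
```

Run:
```python
from h import *
s=env.get_state();print(s['time'],s['tool_pos'],s['tcp_rot'],s['grip_width'])
im=env.read_camera('wrist')[:,:,::-1].copy()
cv2.imwrite('pics/w7b.png',np.hstack([rectify('wrist',im,s,.021,.4575,.0975,.2,.2,.5),rectify('wrist',im,s,.025,.455,.05,.2,.2,.5)]))
rel(.4575,.0975,.1835,87.5)
```

```text
13.875 [0.45571476 0.0975567  0.19878893] [-1.79892827e+02  1.90058180e-02  8.74393154e+01] 0.04270788117910467
t [0.   0.06 0.34] spin -0.01 j6 7.7 dyaw 0.1
```

View pics/w7b.png

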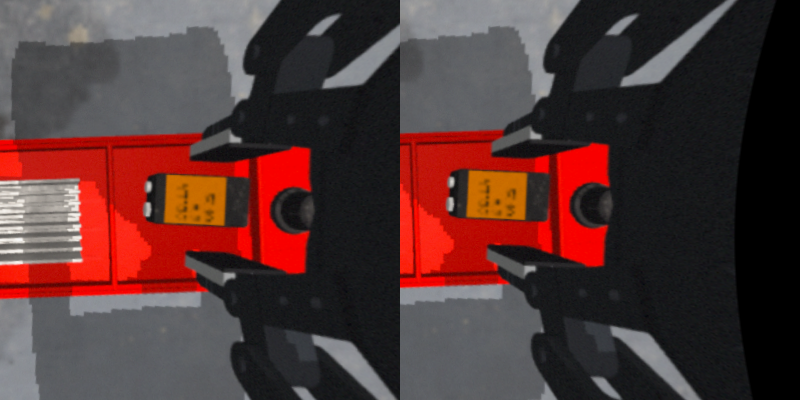

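Request:
{"op": "carry_out", "data": {"rows": [{"tx": 0,"ty": 0.03,"tz": 0.4,"spin": 0,"fingers": 0.5},{"tx": 0,"ty": 0.03,"tz": 0.4,"spin": 0,"fingers": 0.5},{"tx": 0,"ty": 0.03,"tz": 0.4,"spin": 0,"fingers": 1},{"tx": 0,"ty": 0.03,"tz": 0.4,"spin": 0,"fingers": 1},{"tx": 0,"ty": 0.03,"tz": 0.4,"spin": 0,"fingers": 1},{"tx": 0,"ty": 0.03,"tz": 0.4,"spin": 0,"fingers": 1}]}}

```text
time: 14.68
tool_pos: [0.4574, 0.0985, 0.1848]
tcp_rot: [179.9, -0.0, 87.5]
force: [-0.1, 0.1, 0.4]
grip_width: 0.0242
finger_force: 60.7
```

Run:
```python
from h import *
s=env.get_state();print(s['time'],s['tool_pos'],s['grip_width'])
rel(.39,-.01,.245,90)
```

```text
14.675 [0.45743678 0.09847283 0.18482551] 0.024180776925386626
t [-2.78 -1.57 -1.51] spin -0.41 j6 7.7 dyaw 2.5
```

Request:
{"op": "carry_out", "data": {"rows": [{"tx": 0,"ty": 0,"tz": -1.0,"spin": 0,"fingers": 1},{"tx": 0.3,"ty": 1.2,"tz": -1.3,"spin": 0,"fingers": 1},{"tx": 0.5,"ty": 2.4,"tz": -1.3,"spin": 0,"fingers": 1},{"tx": 0.65,"ty": 3.55,"tz": -1.0,"spin": 0,"fingers": 1},{"tx": 0.65,"ty": 3.55,"tz": -0.5,"spin": 0,"fingers": 1},{"tx": 0.65,"ty": 3.55,"tz": -0.2,"spin": 0,"fingers": 1},{"tx": 0.65,"ty": 3.55,"tz": -0.2,"spin": 0,"fingers": 1},{"tx": 0.65,"ty": 3.55,"tz": 0.07,"spin": 0,"fingers": 1}]}}

```text
time: 15.68
tool_pos: [0.6003, 0.1183, 0.1832]
tcp_rot: [179.8, -0.0, 87.5]
force: [0.2, -0.9, -0.2]
grip_width: 0.0242
finger_force: 60.5
```

Request:
{"op": "carry_out", "data": {"rows": [{"tx": 0,"ty": 0,"tz": 0,"spin": 0,"fingers": 1},{"tx": 0,"ty": 0,"tz": 0,"spin": 0,"fingers": 1},{"tx": 0,"ty": 0,"tz": 0,"spin": 0,"fingers": 0.5},{"tx": 0,"ty": 0,"tz": 0,"spin": 0,"fingers": 0.5},{"tx": 0,"ty": 0,"tz": 0,"spin": 0,"fingers": 0.5},{"tx": 0,"ty": 0,"tz": -0.7,"spin": 0,"fingers": 0.5},{"tx": 0,"ty": 0,"tz": -1.9,"spin": 0,"fingers": 0},{"tx": 0,"ty": 0,"tz": -1.9,"spin": 0,"fingers": 0}]}}

```text
time: 16.68
tool_pos: [0.6019, 0.1184, 0.2634]
tcp_rot: [179.4, -0.1, 87.5]
force: [-0.6, 0.2, 0.0]
grip_width: 0.0771
finger_force: 0.0
```

Run:
```python
from h import *
s=env.get_state();print(s['time'],s['tool_pos'],s['grip_width'])
rel(.48,-.175,.26,100)
```

```text
16.675 [0.60188641 0.11843396 0.26343161] 0.07714219174426644
t [-7.46 -2.73  0.04] spin -2.08 j6 8.3 dyaw 12.5
```

Request:
{"op": "carry_out", "data": {"rows": [{"tx": -1.5,"ty": -0.5,"tz": -1.0,"spin": -1,"fingers": 0},{"tx": -3,"ty": -1,"tz": -1.0,"spin": -2.08,"fingers": 0},{"tx": -4.5,"ty": -1.5,"tz": -1.0,"spin": -2.08,"fingers": 0},{"tx": -6,"ty": -2.1,"tz": -1.0,"spin": -2.08,"fingers": 0},{"tx": -7.84,"ty": -2.79,"tz": -1.0,"spin": -2.08,"fingers": 0},{"tx": -7.84,"ty": -2.79,"tz": -1.0,"spin": -2.08,"fingers": 0},{"tx": -7.84,"ty": -2.79,"tz": -1.0,"spin": -2.08,"fingers": 0},{"tx": -7.84,"ty": -2.79,"tz": -1.0,"spin": -2.08,"fingers": 0}]}}

```text
time: 17.68
tool_pos: [0.4753, -0.1897, 0.297]
tcp_rot: [-180.0, -0.1, 100.0]
force: [-0.5, -0.5, -0.2]
grip_width: 0.0852
finger_force: 0.0
```

Run:
```python
from h import *
s=env.get_state();print(s['time'],s['tool_pos'],s['tcp_rot'],s['grip_width'])
im=env.read_camera('wrist')[:,:,::-1].copy()
cv2.imwrite('pics/w8b.png',np.hstack([rectify('wrist',im,s,.049,.476,-.19,.2,.2,.5),rectify('wrist',im,s,.011,.476,-.19,.2,.2,.5)]))
```

```text
17.675 [ 0.47529822 -0.18971952  0.29704387] [-1.79983301e+02 -7.65219748e-02  1.00009846e+02] 0.08516541451488908
```

View pics/w8b.png

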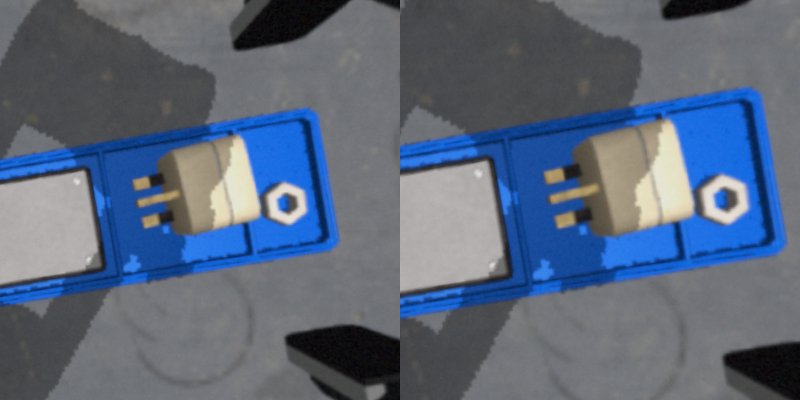

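Request:
{"op": "carry_out", "data": {"rows": [{"tx": -0.24,"ty": 0.19,"tz": 1.0,"spin": -0.25,"fingers": 0},{"tx": -0.24,"ty": 0.19,"tz": 2.0,"spin": -0.25,"fingers": 0},{"tx": -0.24,"ty": 0.19,"tz": 2.65,"spin": -0.25,"fingers": 0},{"tx": -0.24,"ty": 0.19,"tz": 2.65,"spin": -0.25,"fingers": 0},{"tx": -0.24,"ty": 0.19,"tz": 2.65,"spin": -0.25,"fingers": 1},{"tx": -0.24,"ty": 0.19,"tz": 2.65,"spin": -0.25,"fingers": 1},{"tx": -0.24,"ty": 0.19,"tz": 2.65,"spin": -0.25,"fingers": 1},{"tx": -0.24,"ty": 0.19,"tz": 2.65,"spin": -0.25,"fingers": 1}]}}

```text
time: 18.73
tool_pos: [0.4852, -0.1987, 0.1938]
tcp_rot: [179.8, 0.1, 101.5]
force: [0.3, 1.0, 6.9]
grip_width: 0.045
finger_force: 61.2
```

Run:
```python
from h import *
s=env.get_state();print(s['time'],s['tool_pos'],s['tcp_rot'],s['grip_width'],s['finger_force'])
b=bay((.4505,.129,2),-.029-.011);print(b)
rel(*b,.26,92)
```

```text
18.725 [ 0.48521856 -0.19873539  0.19382453] [1.79795061e+02 1.43089916e-01 1.01498830e+02] 0.045032944107905544 61.23425847994042
(np.float64(0.45189597986810004), np.float64(0.08902436691923618))
t [ 7.21  0.62 -1.67] spin 1.58 j6 -40.0 dyaw -9.5
```

Request:
{"op": "carry_out", "data": {"rows": [{"tx": 0,"ty": 0,"tz": -1.0,"spin": 0,"fingers": 1},{"tx": 0,"ty": 0,"tz": -2.0,"spin": 0,"fingers": 1},{"tx": 1.4,"ty": 0.1,"tz": -2.0,"spin": 0.4,"fingers": 1},{"tx": 2.9,"ty": 0.2,"tz": -2.0,"spin": 1.0,"fingers": 1},{"tx": 4.4,"ty": 0.3,"tz": -2.0,"spin": 1.58,"fingers": 1},{"tx": 5.8,"ty": 0.4,"tz": -2.0,"spin": 1.58,"fingers": 1},{"tx": 7.2,"ty": 0.62,"tz": -2.0,"spin": 1.58,"fingers": 1},{"tx": 7.2,"ty": 0.62,"tz": -2.0,"spin": 1.58,"fingers": 1}]}}

```text
time: 19.73
tool_pos: [0.4504, 0.092, 0.2716]
tcp_rot: [-180.0, -0.1, 92.4]
force: [-0.4, -0.1, -1.7]
grip_width: 0.0448
finger_force: 60.9
```

Request:
{"op": "carry_out", "data": {"rows": [{"tx": 0,"ty": 0,"tz": 0,"spin": 0,"fingers": 1},{"tx": 0,"ty": 0,"tz": 0,"spin": 0,"fingers": 1},{"tx": 0,"ty": 0,"tz": 0,"spin": 0,"fingers": 1}]}}

```text
time: 20.1
tool_pos: [0.4514, 0.0876, 0.2716]
tcp_rot: [-180.0, 0.0, 91.9]
force: [-0.6, -1.0, -0.9]
grip_width: 0.0448
finger_force: 60.9
```

Run:
```python
from h import *
s=env.get_state();print(s['time'],s['tool_pos'],s['tcp_rot'],s['grip_width'])
im=env.read_camera('wrist')[:,:,::-1].copy()
cv2.imwrite('pics/w9b.png',rectify('wrist',im,s,.011,.45,.1,.3,.2,.5))
rel(.4519,.089,.1935,92)
```

```text
20.1 [0.45144305 0.08759613 0.27158277] [-1.79993571e+02  3.92890846e-03  9.18845657e+01] 0.04484302011815417
t [0.03 0.01 1.95] spin -0.02 j6 2.0 dyaw 0.1
```

View pics/w9b.png

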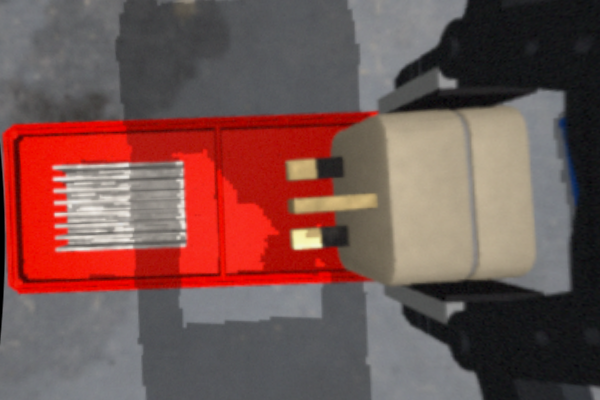

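Request:
{"op": "carry_out", "data": {"rows": [{"tx": 0.02,"ty": 0.01,"tz": 1.0,"spin": 0,"fingers": 1},{"tx": 0.02,"ty": 0.01,"tz": 1.8,"spin": 0,"fingers": 1},{"tx": 0.02,"ty": 0.01,"tz": 1.96,"spin": 0,"fingers": 1},{"tx": 0.02,"ty": 0.01,"tz": 1.96,"spin": 0,"fingers": 1},{"tx": 0.02,"ty": 0.01,"tz": 1.96,"spin": 0,"fingers": 1},{"tx": 0.02,"ty": 0.01,"tz": 1.96,"spin": 0,"fingers": 0.2},{"tx": 0.02,"ty": 0.01,"tz": 1.96,"spin": 0,"fingers": 0.2},{"tx": 0.02,"ty": 0.01,"tz": 1.96,"spin": 0,"fingers": 0.2}]}}

```text
time: 21.15
tool_pos: [0.4517, 0.0896, 0.1933]
tcp_rot: [180.0, -0.0, 92.0]
force: [-0.1, -0.1, -0.6]
grip_width: 0.0683
finger_force: 0.0
```

Request:
{"op": "carry_out", "data": {"rows": [{"tx": 0,"ty": 0,"tz": -1.0,"spin": 0,"fingers": 0.2},{"tx": 0,"ty": 0,"tz": -2.0,"spin": 0,"fingers": 0.2},{"tx": 0,"ty": 0,"tz": -2.0,"spin": 0,"fingers": 0.3},{"tx": 0,"ty": 0,"tz": -2.0,"spin": 0,"fingers": 0.3}]}}

```text
time: 21.65
tool_pos: [0.4513, 0.0896, 0.2727]
tcp_rot: [-180.0, -0.0, 92.0]
force: [-0.6, -0.7, -0.8]
grip_width: 0.0599
finger_force: 0.0
```

Run:
```python
from h import *
s=env.get_state();print(s['time'],s['tool_pos'],s['tcp_rot'],s['grip_width'])
im=env.read_camera('wrist')[:,:,::-1].copy()
cv2.imwrite('pics/w10b.png',np.hstack([rectify('wrist',im,s,.018,.6,.1185,.2,.2,.5),rectify('wrist',im,s,.011,.45,.1,.2,.2,.5)]))
rel(.6,.1185,.2,87.5)
```

```text
21.65 [0.45130903 0.08959892 0.27267552] [-1.79954696e+02 -2.65214595e-03  9.20257852e+01] 0.05994322060424613
t [0.59 3.75 1.79] spin 0.75 j6 2.1 dyaw -4.5
```

View pics/w10b.png

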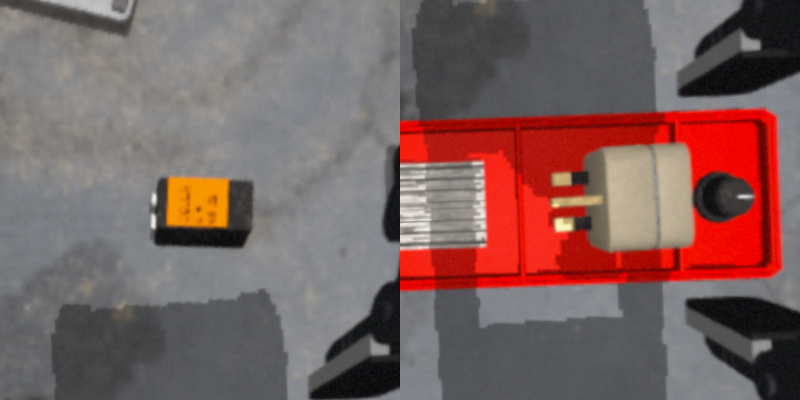

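Request:
{"op": "carry_out", "data": {"rows": [{"tx": 0.2,"ty": 1.4,"tz": 0,"spin": 0.75,"fingers": 0.4},{"tx": 0.4,"ty": 2.6,"tz": 0.2,"spin": 0.75,"fingers": 0.4},{"tx": 0.6,"ty": 3.72,"tz": 0.8,"spin": 0.75,"fingers": 0.4},{"tx": 0.6,"ty": 3.72,"tz": 1.5,"spin": 0.75,"fingers": 0.4},{"tx": 0.6,"ty": 3.72,"tz": 2.1,"spin": 0.75,"fingers": 0.4},{"tx": 0.6,"ty": 3.72,"tz": 2.29,"spin": 0.75,"fingers": 0.4},{"tx": 0.6,"ty": 3.72,"tz": 2.29,"spin": 0.75,"fingers": 0.4}]}}

```text
time: 22.58
tool_pos: [0.5989, 0.1188, 0.1804]
tcp_rot: [-179.8, 0.0, 87.5]
force: [-0.7, -0.7, -0.7]
grip_width: 0.051
finger_force: 0.0
```

Request:
{"op": "carry_out", "data": {"rows": [{"tx": 0,"ty": 0,"tz": 0,"spin": 0,"fingers": 1},{"tx": 0,"ty": 0,"tz": 0,"spin": 0,"fingers": 1},{"tx": 0,"ty": 0,"tz": 0,"spin": 0,"fingers": 1},{"tx": 0,"ty": 0,"tz": 0,"spin": 0,"fingers": 1}]}}

```text
time: 23.08
tool_pos: [0.6001, 0.1189, 0.1835]
tcp_rot: [179.8, -0.0, 87.5]
force: [0.3, 0.8, 5.9]
grip_width: 0.0235
finger_force: 60.8
```

Run:
```python
from h import *
s=env.get_state();print(s['time'],s['tool_pos'],s['grip_width'])
b=bay((.4720,-.1600,9.6),-.029);print(b)
rel(*b,.26,99.6)
```

```text
23.075 [0.60006123 0.11890362 0.18347198] 0.02349060998078714
(np.float64(0.47683629365476693), np.float64(-0.18859388507504465))
t [-7.81 -2.74 -1.93] spin -2.01 j6 8.4 dyaw 12.1
```

Request:
{"op": "carry_out", "data": {"rows": [{"tx": 0,"ty": 0,"tz": -1.0,"spin": 0,"fingers": 1},{"tx": -0.2,"ty": -0.2,"tz": -2.0,"spin": 0,"fingers": 1},{"tx": -1.7,"ty": -0.6,"tz": -2.0,"spin": -0.5,"fingers": 1},{"tx": -3.2,"ty": -1.2,"tz": -2.0,"spin": -1.2,"fingers": 1},{"tx": -4.6,"ty": -1.7,"tz": -2.0,"spin": -2.01,"fingers": 1},{"tx": -6.0,"ty": -2.2,"tz": -2.0,"spin": -2.01,"fingers": 1},{"tx": -7.3,"ty": -2.6,"tz": -2.0,"spin": -2.01,"fingers": 1},{"tx": -7.81,"ty": -2.72,"tz": -2.0,"spin": -2.01,"fingers": 1}]}}

```text
time: 24.08
tool_pos: [0.4758, -0.191, 0.2613]
tcp_rot: [-180.0, 0.0, 99.4]
force: [0.5, 0.5, -0.6]
grip_width: 0.0241
finger_force: 60.1
```

Request:
{"op": "carry_out", "data": {"rows": [{"tx": 0,"ty": 0,"tz": 0,"spin": 0,"fingers": 1},{"tx": 0,"ty": 0,"tz": 0,"spin": 0,"fingers": 1},{"tx": 0,"ty": 0,"tz": 0,"spin": 0,"fingers": 1}]}}

```text
time: 24.45
tool_pos: [0.4775, -0.1875, 0.2614]
tcp_rot: [-180.0, -0.0, 99.7]
force: [-0.5, 0.2, -0.5]
grip_width: 0.0241
finger_force: 60.1
```

Run:
```python
from h import *
s=env.get_state();print(s['time'],s['tool_pos'],s['tcp_rot'],s['grip_width'])
im=env.read_camera('wrist')[:,:,::-1].copy()
cv2.imwrite('pics/w11b.png',rectify('wrist',im,s,.011,.475,-.17,.3,.2,.5))
rel(.4768,-.1886,.185,99.6)
```

```text
24.45 [ 0.47754775 -0.18753871  0.26144346] [-1.79995602e+02 -3.19514415e-02  9.96794304e+01] 0.024067595928424612
t [-0.02 -0.02  1.91] spin 0.01 j6 -37.5 dyaw -0.1
```

View pics/w11b.png

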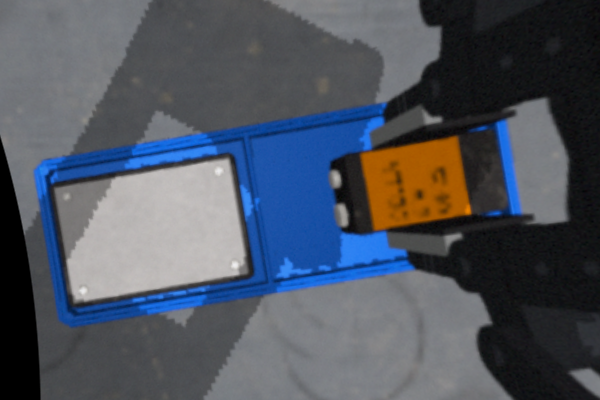

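Request:
{"op": "carry_out", "data": {"rows": [{"tx": -0.02,"ty": -0.02,"tz": 1.0,"spin": 0,"fingers": 1},{"tx": -0.02,"ty": -0.02,"tz": 1.8,"spin": 0,"fingers": 1},{"tx": -0.02,"ty": -0.02,"tz": 1.93,"spin": 0,"fingers": 1},{"tx": -0.02,"ty": -0.02,"tz": 1.93,"spin": 0,"fingers": 1},{"tx": -0.02,"ty": -0.02,"tz": 1.93,"spin": 0,"fingers": 1},{"tx": -0.02,"ty": -0.02,"tz": 1.93,"spin": 0,"fingers": 0.57},{"tx": -0.02,"ty": -0.02,"tz": 1.93,"spin": 0,"fingers": 0.57},{"tx": -0.02,"ty": -0.02,"tz": 1.93,"spin": 0,"fingers": 0.57}]}}

```text
time: 25.5
tool_pos: [0.4766, -0.1895, 0.1845]
tcp_rot: [180.0, 0.0, 99.6]
force: [-0.4, -0.1, 0.0]
grip_width: 0.0371
finger_force: 0.0
```

Request:
{"op": "carry_out", "data": {"rows": [{"tx": 0,"ty": 0,"tz": -0.7,"spin": 0,"fingers": 0.57},{"tx": 0,"ty": 0,"tz": -2.0,"spin": 0,"fingers": 0.57},{"tx": 0,"ty": 1.0,"tz": -3.0,"spin": 0,"fingers": 0.57},{"tx": 1.4,"ty": 2.0,"tz": -4.0,"spin": 0,"fingers": 0.5},{"tx": 2.5,"ty": 2.5,"tz": -4.0,"spin": 0,"fingers": 0.5},{"tx": 3.5,"ty": 2.5,"tz": -4.0,"spin": 0,"fingers": 0.5},{"tx": 3.5,"ty": 2.5,"tz": -4.0,"spin": 0,"fingers": 0.5},{"tx": 3.5,"ty": 2.5,"tz": -4.0,"spin": 0,"fingers": 0.5}]}}

```text
time: 26.5
tool_pos: [0.5518, -0.0351, 0.3443]
tcp_rot: [-180.0, 0.0, 99.6]
force: [-0.3, -1.2, 0.4]
grip_width: 0.0424
finger_force: 0.0
```

Run:
```python
from h import *
s=env.get_state();print(s['time'],s['tool_pos'],s['tcp_rot'],s['grip_width'])
im=env.read_camera('wrist')[:,:,::-1].copy(); sc=env.read_camera('scene')[:,:,::-1]
a=rectify('wrist',im,s,.011,.50,-.03,.64,.3,1)
b=cv2.resize(sc[130:330,210:530],(640,300))
cv2.imwrite('pics/w12b.png',np.vstack([a,b]))
```

```text
26.5 [ 0.55183938 -0.03505494  0.34427438] [-1.79984552e+02  3.15086141e-02  9.95892245e+01] 0.0423632797499477
```

View pics/w12b.png

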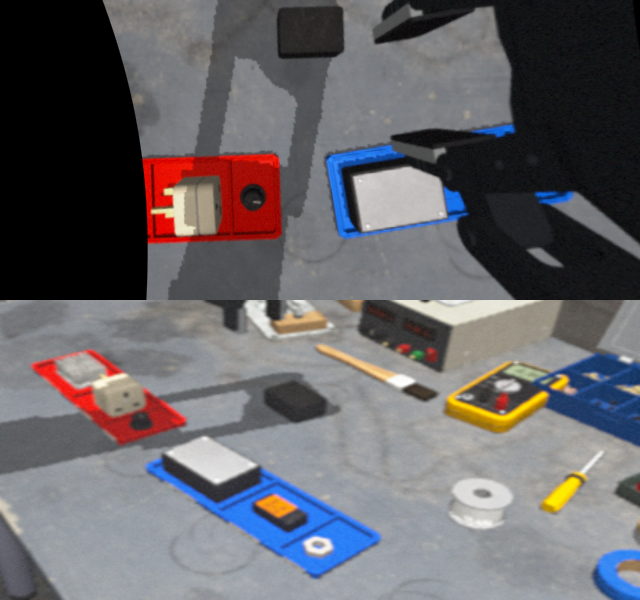

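The last picture shows the heat sink, plug and knob in the red tray (lower half, around 75,365 to 140,420). The box, battery and nut are in the blue tray (210,465 to 320,545), and everything is lying flat in its bay. The adapter and spool have not moved.

```bash
python3 -c "
from bench import env
print(env.sign_off())"
```

```text
the job is handed in; nothing more can be done
None
```

Both kits are made up and handed in at about 27 s: each item is in its bay, the battery and plug adapter are exchanged, and the nut, spool and black adapter are untouched; I viewed 15 pictures, one over the limit of 14.

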